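# Clamp a stone block with the fold-away crank

### The arm

A 6-joint arm with a two-finger parallel gripper is mounted at the origin on the work surface. World frame = base frame: x ahead of the robot, y to its left, z up, the work surface at z = 0. Lengths are in m, angles in rad, forces in N, time in s.
With the tool pointing down it reaches from about 0.3 to 0.775 m from the base axis. Payload 14.6 kg.
Tool frame: the origin (TCP) lies at the very end of the fingers, on their centre line; the grasp point (between the pads) lies 19 mm behind it; z points along the fingers, y is the line along which they close (so a half turn about z gives the same grasp; the last joint's range is limited). The gripper opens to 94 mm and grips with 3 to 60 N. Pads are 16 mm wide; open, the fingers measure 119 mm over their backs; the gripper's body (75 mm by 177 mm) begins 78 mm behind the grasp point.
Start: joints at [1.035, 0.3, 1.521, -0, 1.321, -0.067], TCP at [0.248, 0.491, 0.205] pointing down, gripper open.
Joint ranges: [-3.03, 3.03], [-0.79, 2.21], [0.23, 2.52], [-1.04, 4.18], [0, 3.07], [-2.55, 2.55]. Speed limits (rad/s): [2.22, 2.22, 2.57, 3.14, 3.14, 3.14].

### API

Orientations are given as [roll, pitch, yaw] about the fixed x, y, z axes, in that order (R = Rz(yaw) Ry(pitch) Rx(roll)).
In Python, from station import ctrl, cams gives the robot as it stands. The module is installed in compiled form; this text tells all that it offers.
- The arm moves only by the tool arm_command, never from a script. Its argument "plan" is a list that holds one entry, the list of rows, each a list of 7 numbers: the shift along the tool's x, y, z in parts of the range, where 1.0 means 800 mm, then the turn, a rotation vector about the tool's x, y, z in a scale on which 1.0 is pi/2 rad, then the closure, from -1 (fully open) to 1 (shut). A call has 1 to 12 rows; each row is the pose to reach, as a shift and turn from the pose commanded when the call began, along the tool's axes at that moment; what a row does not reach only later rows make up. A row lasts 1/10 s, in which the tool goes at most 50 mm and 8.59 degrees, less where a joint would pass 70% of its speed; a pose out of reach is approached as far as the arm can. No shift or turn number may pass 1 either way. A call with a gripper value outside its range is refused whole. The fingers move at their own pace and stop on an object; "squeeze" is the grip in N (left out, the last holds). Time passes only in rows, so rows that repeat a pose let the fingers close. It gives the time, the measured TCP pose, the force, the opening and the grip force at its end, in the units of the state.
- ctrl.get_obs(): the state, without advancing time (a new reading comes with each control period).
- cams.camera(name): name is "scene" or "top"; returns (picture, depth): 480x640x3 uint8, blue, green, red; 480x640 float32, m along the optical axis (not along the pixel's ray), 0 where there is no reading.
- cams.camera_info(name): a dict with "fx", "fy", "cx", "cy" (pixels), "dist_coeffs" ([k1, k2, p1, p2, k3] as OpenCV has them; the pictures are not rectified), "world_to_cam" (4x4, takes a point from world to camera coordinates). Camera axes: x right, y down, z forward; pixel columns grow to the right and rows downward; lengths in m; the calibration is good to about 2 mm. A picture is of the moment at which its call begins. camera_info takes no time and is no camera call.
- ctrl.hand_in(): hands the job in; it is judged then, once.
The state is a dict: "time_s": time; "qpos": joint angles; "joint_vel": joint speeds; "tau": joint torques, N m; "ee_pos": TCP position; "eef_rot": TCP orientation; "force": force on the tool from outside, world axes, zero at the start; "moment": the same for the moment, N m; "grip_width": finger opening in m; "grip_force": force on a finger pad.
Only numpy, scipy, OpenCV 4.12 (cv2) and the standard library are available. Lean on these libraries where they do the work, as an engineer would, in place of code of your own. Each camera call takes 0.05 s, during which the arm holds its last target. There are 200 camera calls.

### The job

Secure the soft stone block in the bench clamp for carving: first swing the crank's folded handle fully upright, and only then crank clockwise until the jaws have the stone snugly gripped between them (the crank turns clearly harder than when running free) without bruising it. Leave the handle standing upright and let go; do not disturb the mallet, the chisel or the loose offcut.

Things in the scene. Friction and masses are not known exactly. Their poses are not given: they have to be found in the camera images.
- clamp: Grey cast bench clamp, fixed. Bed 130 x 325 x 30 mm high, along its y; the crank stands on the gear housing (94 x 100 mm, top 100 mm above the table). Origin on the table under the crank's axis. Towards -y follow the sliding jaw, the stone and the far jaw (steel plates with rubber faces, tops 114 mm above the table).
- crank_axis (a point): Point on the crank's vertical turning axis at the height of the handle's hinge: 136 mm above the table. The clamp's far jaw was bolted on by hand, up to 8 mm nearer than its outermost place, so the crank angle at which the stone is gripped is not known beforehand: it comes after 0.6 to 2.8 rad of cranking and has to be felt.
- handle_hinge (a point): Hinge of the handle at the outer end of the flat steel crank arm, 55 mm from the axis. Arm 16 mm wide, top 10 mm and underside 18 mm below the hinge; fork cheeks 25 mm wide over all reach 7 mm above the hinge and 7 mm either way along the arm. The handle swings in the upright plane through crank axis and hinge.
- handle_tip (a point): Free end (on the centre line) of the crank handle, a black round bar, 16 mm in diameter, 60 mm from hinge to tip. Folded it lies level above the arm, pointing from the hinge inwards to 5 mm past the crank axis; unfolded it stands upright on the hinge. Smooth: it can turn between fingers that pinch it.
- handle (a joint): Folding angle of the handle: 0 folded flat, 1.571 upright against its stop. Its stiff hinge (0.12 N m) holds wherever it is left.
- crank (a joint): Crank angle in rad, growing clockwise seen from above; at 0 the arm points along the clamp's -x. Each rad moves the jaw 8 mm to the stone. Self-locking: its friction, 0.55 N m (8 to 10 N sideways at the handle), holds it where it is left. Pushing the stone along the bed adds under 1 N.
- jaw_face (a point): Middle of the sliding jaw's rubber face when uncompressed, 73 mm above the table; it advances along the clamp's -y as the crank turns clockwise.
- jaw: Sliding jaw (steel plate 126 x 16 x 82 mm with rubber face); axes as the clamp's, origin under the crank axis at crank 0. Every 10 N of grip on the stone adds 1.2 to 1.5 N at the handle to the free-running push; good is 20 to 50 N (3 to 6 N more). With both jaws touching, grip builds by some 200 N per rad of crank. Over 80 N the stone bruises.
- stone: The loose white aerated stone block, about 100 x 110 (along the bed, hand sawn) x 80 mm with a rough hump to 115 mm high, 0.6 kg, standing on the bed between the jaws with a few mm of play. Origin: centre of its underside, z up, y along the bed.
- mallet: Bystander: steel mallet lying on the table, head 55 x 100 x 45 mm centred 100 mm along its x, wooden handle 26 mm thick, to 135 mm along -x. Origin between them, on the table.
- chisel: Bystander: stone chisel lying on the table along its x, blade to +137 mm, wooden handle 28 mm thick to -100 mm. Origin where the two meet, on the table.
- offcut: Bystander: small white stone offcut 60 x 75 x 45 mm. Origin: centre of its underside.
Things that resemble listed ones, but are neither listed nor needed, are in the scene too. Of the things like the stone, leave any that is blue or yellow; of the rest the larger one is meant.

How it is judged:
On the way, in this order (a step that is already met when the one before it is completed fails the run):
1. the handle is unfolded upright before the crank is turned (value of joint handle above 1.4 rad and distance of handle_hinge from where it was at the start of the episode below 0.02 m), for 0.2 s.
2. the jaw grips the stone (contact force between jaw and stone above 15 N and value of joint handle above 1.2 rad), for 0.2 s.
At the end, for the whole second after the job is handed in: The stone stands level and at rest, gripped between the jaws with 15 to 65 N, and the handle is left upright (folding angle over 1.3 rad) (contact force between jaw and stone between 15 and 65 N and value of joint handle above 1.3 rad and linear speed of stone below 0.01 m/s and angle between stone's own z axis and vertical below 0.1 rad); the robot touches nothing.
It fails at once if the crank is turned (hinge more than 30 mm from its start) while the handle is folded (under 1.0 rad) (distance of handle_hinge from where it was at the start of the episode above 0.03 m and value of joint handle below 1 rad).
It fails at once if the stone is bruised: jaw force over 80 N (contact force between jaw and stone above 80 N).
It fails at once if the mallet is shifted by more than 20 mm (distance of mallet from where it was at the start of the episode above 0.02 m).
It fails at once if the chisel is shifted by more than 20 mm (distance of chisel from where it was at the start of the episode above 0.02 m).
It fails at once if the offcut is shifted by more than 20 mm (distance of offcut from where it was at the start of the episode above 0.02 m).
It also fails if it takes over 64 s, if anything falls off the work surface, if the arm or the gripper's body presses on something with over 40 N, if the wrist force passes 120 N, or if a joint passes its speed limit or range.

## Working session

There is one attempt and no reset: what is moved stays moved. The work goes in short steps, Python scripts to look and compute and a tool call to move; the robot and the scene stay as the last step left them, time stands still between calls to the robot, and variables do not carry over. Pictures are saved under pics/ and viewed, at most 10 in all, crops included, and the job is handed in when it is done.

Besides the shell and the picture viewer there is one more tool, called by a JSON object that holds its "name" and its "arguments". arm_command: Moves the arm, as the interface text tells. Its arguments: {"type":"object","properties":{"plan":{"type":"array"},"squeeze":{"type":"number"}},"required":["plan"]}

```bash
mkdir -p pics; python3 - <<'E'
from station import ctrl,cams
import cv2,numpy as np
for n in("scene","top"):
    p,d=cams.camera(n); cv2.imwrite(f"pics/{n}0.png",p); np.save(f"pics/{n}0.npy",d)
    i=cams.camera_info(n); print(n,i["fx"],i["fy"],i["cx"],i["cy"],i["dist_coeffs"]); print(np.round(i["world_to_cam"],3).tolist())
print(ctrl.get_obs())
E
```

```text
scene 527.8276124588813 527.8276124588813 320.8235289970069 240.77573437726838 [-0.07074853  0.          0.          0.          0.        ]
[[-0.285, 0.959, 0.003, 0.2], [0.794, 0.238, -0.559, -0.389], [-0.537, -0.157, -0.829, 1.6], [0.0, 0.0, 0.0, 1.0]]
top 474.61214089259346 474.61214089259346 310.1501461035544 252.8848462886536 [-0.09621296  0.          0.          0.          0.        ]
[[-0.059, -0.998, 0.001, 0.005], [-0.969, 0.058, -0.241, 0.578], [0.241, -0.015, -0.97, 1.041], [0.0, 0.0, 0.0, 1.0]]
{'time_s': 0.1, 'qpos': array([ 1.03541384e+00,  3.00424107e-01,  1.52150672e+00,  2.88163523e-05,
        1.32071335e+00, -6.65832871e-02]), 'joint_vel': array([-0.00022393, -0.00183115, -0.00244067,  0.00072367, -0.00090756,
        0.00079418]), 'tau': array([ 1.95813154e-03, -5.32646799e+01, -3.53282726e+01,  7.09909969e-02,
        2.35158240e-02, -1.51103832e-04]), 'ee_pos': array([0.24836634, 0.49046565, 0.20494357]), 'eef_rot': array([-3.14054532e+00, -9.78124875e-05,  2.67278626e+00]), 'force': array([-0.16393018,  0.08873747,  0.00063965]), 'moment': array([-0.00291891,  0.05521498,  0.0285904 ]), 'grip_force': 0.0, 'grip_width': 0.09438498933110459}
```

View pics/scene0.png

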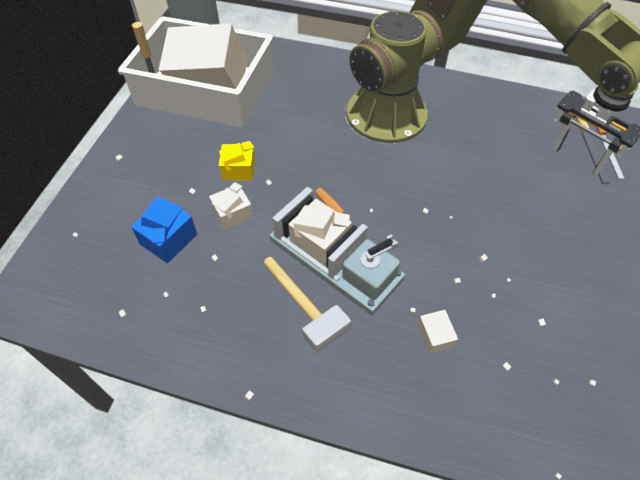

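View pics/top0.png

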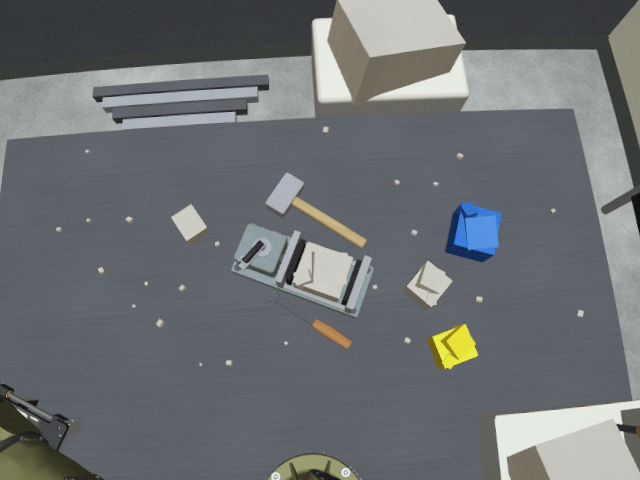

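The scene view shows the clamp with its stone at (320,228). The top view shows these stone-like things:
- the white block in the clamp at (322,270)
- a smaller white block at (428,285)
- a blue block at (475,232)
- a yellow block at (455,347)
- the offcut at (189,223)

I choose the larger white block in the clamp. The crank is at about (263,247) in the top view, with the folded black handle running from (243,265) to (265,243). The next crop checks this.

```bash
python3 - <<'E'
import cv2,numpy as np
a=cv2.imread("pics/top0.png")[215:325,222:382]; b=cv2.imread("pics/scene0.png")[225:315,330:410]
A=cv2.resize(a,None,fx=5,fy=5,interpolation=cv2.INTER_CUBIC)
cv2.imwrite("pics/cropA.png",A)
cv2.imwrite("pics/cropB.png",cv2.resize(b,None,fx=6.5,fy=6.5,interpolation=cv2.INTER_CUBIC))
E
```

```text
(no output)
```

View pics/cropA.png

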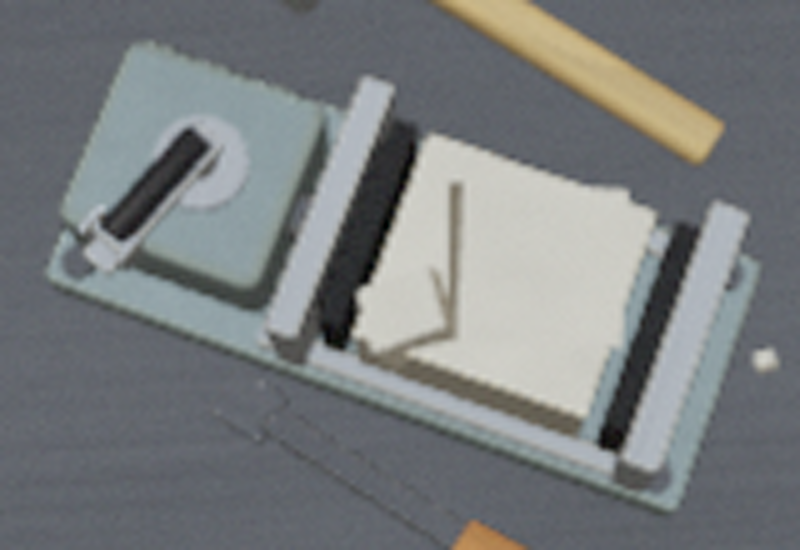

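View pics/cropB.png

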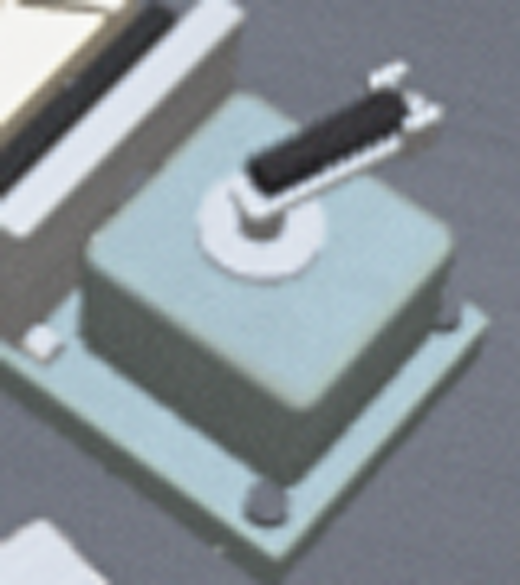

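The crops confirm the choice. In crop A the folded handle's hinge is at about top pixel (242,263), its tip at about (263,242), and the white stone sits between the two black rubber faces. Crop B agrees from the scene view. Next I measure the positions.

```bash
cat > h.py <<'E'
import cv2,numpy as np
from station import ctrl,cams
def ray(n,uv):
    i=cams.camera_info(n);K=np.array([[i["fx"],0,i["cx"]],[0,i["fy"],i["cy"]],[0,0,1]])
    q=cv2.undistortPoints(np.float64(uv).reshape(-1,1,2),K,np.array(i["dist_coeffs"]))[:,0]
    M=np.array(i["world_to_cam"]);R,t=M[:3,:3],M[:3,3]
    return -R.T@t,np.c_[q,np.ones(len(q))]@R
def plane(n,uv,z):
    c,d=ray(n,uv); return c+d*((z-c[2])/d[:,2])[:,None]
def tri(uvs,uvt):
    c1,d1=ray("scene",[uvs]);c2,d2=ray("top",[uvt]);d1,d2=d1[0],d2[0]
    s=np.linalg.lstsq(np.c_[d1,-d2],c2-c1,rcond=None)[0]
    a,b=c1+s[0]*d1,c2+s[1]*d2
    return (a+b)/2,np.linalg.norm(a-b)
def comp(m,x0,y0,x1,y1):
    w=np.zeros_like(m);w[y0:y1,x0:x1]=m[y0:y1,x0:x1]
    n,l,s,c=cv2.connectedComponentsWithStats(w.astype(np.uint8))
    k=1+np.argmax(s[1:,4]);return l==k
E
python3 - <<'E'
from h import *
for n,w in(("top",(238,232,272,272)),("scene",(362,232,402,262))):
    p=cv2.imread(f"pics/{n}0.png");d=np.load(f"pics/{n}0.npy")
    m=comp(p.max(2)<85,*w);pts=np.argwhere(m)[:,::-1].astype(float)
    r=cv2.minAreaRect(np.float32(pts));print(n,len(pts),r)
    P=plane(n,pts,.136)[:,:2];c=P.mean(0);u=np.linalg.svd(P-c,full_matrices=False)[2][0]
    t=(P-c)@u;s=(P-c)@np.array([-u[1],u[0]]);print("  centre",c,"dir",u,"ext",t.min(),t.max(),s.min(),s.max(),"ends",c+u*t.min(),c+u*t.max())
# clamp: bed teal mask, top plane .03
p=cv2.imread("pics/top0.png");h=cv2.cvtColor(p,cv2.COLOR_BGR2HSV)
b,g,r=[p[...,k].astype(int) for k in range(3)]
def edges(n,name,z,uv):
    print(name,np.round(plane(n,uv,z),4).tolist())
edges("top","bed corners z.03 (sw,s e,ne)",.03,[[222+50/5,215+268/5],[222+668/5,215+508/5],[222+760/5,215+262/5]])
edges("top","housing top z.1",.1,[[222+135/5,215+40/5],[222+325/5,215+105/5],[222+255/5,215+290/5],[222+62/5,215+215/5]])
edges("top","washer",.103,[[222+203/5,215+162/5]])
edges("scene","washer",.103,[[330+262/6.5,225+228/6.5]])
edges("top","hinge cheeks",.14,[[222+102/5,215+232/5]])
edges("scene","hinge cheeks",.14,[[330+410/6.5,225+97/6.5]])
edges("top","jaw top z.114",.114,[[222+375/5,215+80/5],[222+285/5,215+335/5],[222+730/5,215+205/5],[222+640/5,215+465/5]])
edges("top","chisel/mallet",.02,[[272,297],[350,345],[365,243],[298,180],[268,190],[282,215]])
E
```

```text
top 161 ((252.6240997314453, 251.6103057861328), (6.228411674499512, 25.661054611206055), 41.6335334777832)
  centre [0.57112864 0.09798117] dir [-0.72178997  0.69211216] ext -0.028940168044444253 0.028022810841806408 -0.007136520904607853 0.007042850954270365 ends [0.59201736 0.07795133] [0.55090206 0.1173761 ]
scene 149 ((380.1926574707031, 246.3578338623047), (6.095569133758545, 25.05956268310547), 61.69924545288086)
  centre [0.57192735 0.09806527] dir [ 0.7648394  -0.64422099] ext -0.030008716488666428 0.029867906083788885 -0.007564918356120882 0.007968566921547201 ends [0.5489755  0.11739751] [0.5947715  0.07882374]
bed corners z.03 (sw,s e,ne) [[0.5594, 0.1606, 0.03], [0.4264, -0.1281, 0.03], [0.5421, -0.1822, 0.03]]
housing top z.1 [[0.6497, 0.1082, 0.1], [0.613, 0.0216, 0.1], [0.5282, 0.0573, 0.1], [0.5682, 0.1438, 0.1]]
washer [[0.5885, 0.0784, 0.103]]
washer [[0.5923, 0.0828, 0.103]]
hinge cheeks [[0.5496, 0.1205, 0.14]]
hinge cheeks [[0.5499, 0.1215, 0.14]]
jaw top z.114 [[0.6195, -0.0021, 0.114], [0.5042, 0.0439, 0.114], [0.5516, -0.1584, 0.114], [0.4372, -0.1087, 0.114]]
chisel/mallet [[0.4863, 0.0675, 0.02], [0.3616, -0.1106, 0.02], [0.6069, -0.1671, 0.02], [0.7833, -0.0108, 0.02], [0.7606, 0.0668, 0.02], [0.6916, 0.0342, 0.02]]
```

Clamp +y points along (0.39, 0.92). The crank axis is at about (0.5895, 0.0824) and the hinge at about (0.5487, 0.119), so the crank angle is about 0.33. Next I convert the targets into tool-frame shifts.

```bash
cat >> h.py <<'E'
from scipy.spatial.transform import Rotation as Ro
A=np.array([.5895,.0824]);PH=2.409
def rows(T,start=None):
    """T: (x,y,z,yaw) world targets with tool down -> shift mm in tool axes, rotvec"""
    o=ctrl.get_obs()
    p,R=(o["ee_pos"],Ro.from_euler("xyz",o["eef_rot"])) if start is None else (np.array(start[:3]),Ro.from_euler("xyz",[np.pi,0,start[3]]))
    for x,y,z,w in T:
        d=R.inv().apply(np.array([x,y,z])-p)*1e3; r=(R.inv()*Ro.from_euler("xyz",[np.pi,0,w])).as_rotvec()
        print(np.round(d,1).tolist(),np.round(r,3).tolist())
def circ(a,z,r=.055): # a = crank travel cw from start
    return (A[0]+r*np.cos(PH-a),A[1]+r*np.sin(PH-a),z,PH-a)
E
python3 - <<'E'
from h import *
u=np.array([np.cos(PH),np.sin(PH)]);H=A+.055*u;G=H-.045*u
rows([(*G,.205,PH),(*G,.128,PH)])
print("arc")
rows([(*(H-.045*np.cos(t)*u),.128+.045*np.sin(t),PH) for t in np.linspace(0,np.pi/2,10)],(*G,.128,PH))
E
```

```text
[-479.0, -207.3, 0.1] [-0.001, 0.0, 0.264]
[-479.1, -207.2, 77.1] [-0.001, 0.0, 0.264]
arc
[0.0, 0.0, 0.0] [0.0, 0.0, 0.0]
[0.7, -0.0, -7.8] [0.0, 0.0, 0.0]
[2.7, -0.0, -15.4] [0.0, 0.0, 0.0]
[6.0, 0.0, -22.5] [0.0, 0.0, 0.0]
[10.5, 0.0, -28.9] [0.0, 0.0, 0.0]
[16.1, 0.0, -34.5] [0.0, 0.0, 0.0]
[22.5, 0.0, -39.0] [0.0, 0.0, 0.0]
[29.6, -0.0, -42.3] [0.0, 0.0, 0.0]
[37.2, 0.0, -44.3] [0.0, 0.0, 0.0]
[45.0, 0.0, -45.0] [0.0, 0.0, 0.0]
```

The manual's scale: shifts go in shares of 800 mm and turns go in shares of pi/2 rad. Converting my numbers, -479 mm / 800 = -0.5988, -207 mm / 800 = -0.2588, 0.264 rad / 1.5708 = 0.1681.

{"name": "arm_command", "arguments": {"plan": [[[-0.5988,-0.2588,0,0,0,0.1681,-1],[-0.5988,-0.2588,0,0,0,0.1681,-1],[-0.5988,-0.2588,0,0,0,0.1681,-1],[-0.5988,-0.2588,0,0,0,0.1681,-1],[-0.5988,-0.2588,0,0,0,0.1681,-1],[-0.5988,-0.2588,0,0,0,0.1681,-1],[-0.5988,-0.2588,0,0,0,0.1681,-1],[-0.5988,-0.2588,0,0,0,0.1681,-1],[-0.5988,-0.2588,0,0,0,0.1681,-1],[-0.5988,-0.2588,0,0,0,0.1681,-1],[-0.5988,-0.2588,0,0,0,0.1681,-1],[-0.5988,-0.2588,0,0,0,0.1681,-1]]]}}

```text
time_s: 1.3
ee_pos: [0.5833, 0.0872, 0.2045]
eef_rot: [-3.141, -0.001, 2.406]
force: [-0.6, 0.4, -0.4]
grip_width: 0.0943
grip_force: 0.0
```

{"name": "arm_command", "arguments": {"plan": [[[0,0,0,0,0,0,-1],[0,0,0,0,0,0,-1],[0,0,0,0,0,0,-1]]]}}

```text
time_s: 1.6
ee_pos: [0.5818, 0.0906, 0.2057]
eef_rot: [3.141, 0.0, 2.41]
force: [0.4, -0.6, 0.2]
grip_width: 0.0942
grip_force: 0.0
```

```bash
python3 - <<'E'
from h import *
u=np.array([np.cos(PH),np.sin(PH)]);H=A+.055*u;G=H-.045*u
rows([(*G,.205,PH),(*G,.128,PH)]);print(ctrl.get_obs()["qpos"])
E
```

```text
[-1.2, -0.9, 0.7] [0.0, 0.0, 0.001]
[-1.2, -1.0, 77.7] [0.0, 0.0, 0.001]
[ 9.22874481e-02  3.86485594e-01  1.40486543e+00  7.51763810e-05
  1.35007816e+00 -7.47154699e-01]
```

{"name": "arm_command", "arguments": {"plan": [[[-0.0013,0,0.025,0,0,0,-0.5],[-0.0013,-0.0013,0.05,0,0,0,-0.5],[-0.0013,-0.0013,0.0688,0,0,0,-0.5],[-0.0013,-0.0013,0.0838,0,0,0,-0.5],[-0.0013,-0.0013,0.0925,0,0,0,-0.5],[-0.0013,-0.0013,0.0963,0,0,0,-0.5],[-0.0013,-0.0013,0.0963,0,0,0,-0.5]]]}}

```text
time_s: 2.3
ee_pos: [0.5824, 0.0883, 0.1286]
eef_rot: [3.141, 0.0, 2.409]
force: [0.3, -0.2, -0.1]
grip_width: 0.0702
grip_force: 0.0
```

```bash
python3 - <<'E'
from h import *
o=ctrl.get_obs();print(o["ee_pos"],o["force"])
p,d=cams.camera("top");s,_=cams.camera("scene")
c=np.hstack([cv2.resize(p[215:295,222:302],(400,400),interpolation=2),cv2.resize(s[210:290,335:415],(400,400),interpolation=2)])
cv2.imwrite("pics/near.png",c)
E
```

```text
[0.58241376 0.08830883 0.12860134] [ 0.33512829 -0.20969742 -0.09644529]
```

View pics/near.png

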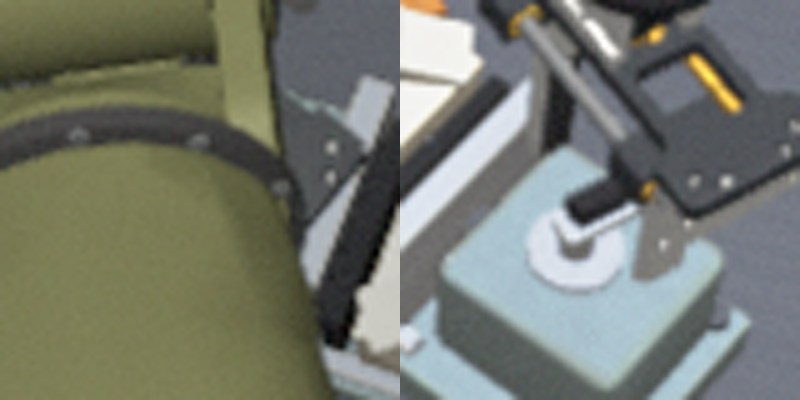

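The left half (top view) is blocked by the arm. The right half (scene view) shows the handle tip at about (585,205) in the picture, with one finger on each side at (655,240) and (560,130). Next I close the fingers on it.

{"name": "arm_command", "arguments": {"plan": [[[0,0,0,0,0,0,1],[0,0,0,0,0,0,1],[0,0,0,0,0,0,1],[0,0,0,0,0,0,1],[0,0,0,0,0,0,1],[0,0,0,0,0,0,1],[0,0,0,0,0,0,1],[0,0,0,0,0,0,1]]], "squeeze": 25}}

```text
time_s: 3.2
ee_pos: [0.5824, 0.0882, 0.1284]
eef_rot: [3.141, 0.0, 2.409]
force: [0.6, 0.8, 0.1]
grip_width: 0.0151
grip_force: 25.0
```

To row units: -29 mm / 800 = -0.0363, -26 mm / 800 = -0.0325.

{"name": "arm_command", "arguments": {"plan": [[[0,0,-0.005,0,0,0,1],[0.0006,0,-0.01,0,0,0,1],[0.0019,0,-0.015,0,0,0,1],[0.0034,0,-0.0193,0,0,0,1],[0.0056,0,-0.0238,0,0,0,1],[0.0075,0,-0.0281,0,0,0,1],[0.0103,0,-0.0325,0,0,0,1],[0.0131,0,-0.0363,0,0,0,1],[0.0131,0,-0.0363,0,0,0,1]]]}}

```text
time_s: 4.1
ee_pos: [0.5744, 0.0955, 0.1582]
eef_rot: [3.141, 0.0, 2.409]
force: [-0.8, 1.8, -0.8]
grip_width: 0.015
grip_force: 25.0
```

```bash
python3 - <<'E'
from h import *
s,_=cams.camera("scene");cv2.imwrite("pics/lift.png",cv2.resize(s[190:290,325:425],(500,500),interpolation=2))
E
```

```text
(no output)
```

View pics/lift.png

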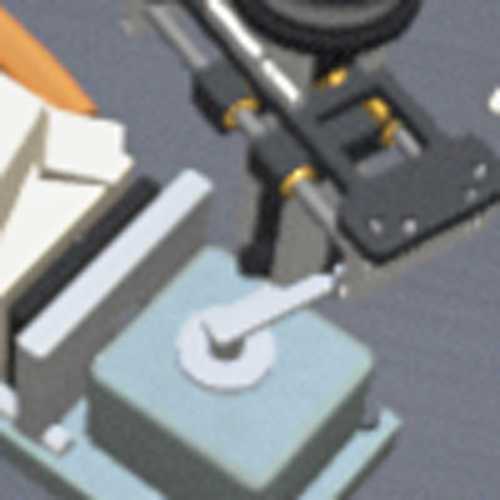

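The arm at (270,310) in the picture is now bare and has not turned, so the handle has lifted in the fingers. I continue the arc to just past upright.

{"name": "arm_command", "arguments": {"plan": [[[0.0035,0,-0.0038,0,0,0,1],[0.007,0,-0.0069,0,0,0,1],[0.011,0,-0.01,0,0,0,1],[0.015,0,-0.0125,0,0,0,1],[0.0194,0,-0.015,0,0,0,1],[0.0238,0,-0.0169,0,0,0,1],[0.0288,0,-0.0184,0,0,0,1],[0.0334,0,-0.0194,0,0,0,1],[0.0381,0,-0.02,0,0,0,1],[0.0431,0,-0.02,0,0,0,1],[0.0456,0,-0.02,0,0,0,1],[0.0456,0,-0.02,0,0,0,1]]]}}

```text
time_s: 5.35
ee_pos: [0.5472, 0.1198, 0.1734]
eef_rot: [-3.141, -0.0, 2.409]
force: [0.9, 0.0, 0.8]
grip_width: 0.0004
grip_force: 0.0
```

```bash
python3 - <<'E'
from h import *
o=ctrl.get_obs();print(o["ee_pos"],o["force"],o["moment"])
s,_=cams.camera("scene");cv2.imwrite("pics/up.png",cv2.resize(s[190:290,325:425],(500,500),interpolation=2))
E
```

```text
[0.5472219  0.11975002 0.17344889] [0.86921596 0.01797694 0.82543684] [-0.04399642 -0.00019374  0.02617659]
```

View pics/up.png

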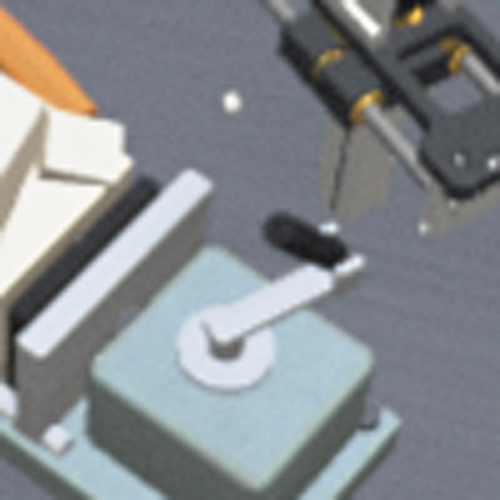

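The picture shows the fingers slipped off. The handle now stands at part angle, with its tip at (275,228) and hinge at (345,260) in the picture, and the arm is unturned. I work out its angle, then push it upright from the inside with closed fingers.

```bash
python3 - <<'E'
from h import *
u=np.array([np.cos(PH),np.sin(PH)]);H=A+.055*u;n=np.array([-u[1],u[0],0])
c,d=ray("scene",[[325+280/5,190+230/5]]);d=d[0]
P=c+d*(n@(np.r_[H,.136]-c))/(n@d);v=P-np.r_[H,.136]
print(v[:2]@u,v[2],np.degrees(np.arctan2(v[2],-v[:2]@u)))
rows([(*H,.24,PH),(*(H-.075*u),.24,PH),(*(H-.075*u),.155,PH)])
rows([(*(H-s*u),.155,PH) for s in(.075,.03,.016)],(*(H-.075*u),.155,PH))
E
```

```text
-0.03500235961490382 0.0431193440725941 50.93184894997166
[-1.2, 0.5, -66.6] [-0.0, -0.0, -0.0]
[-76.2, 0.5, -66.6] [-0.0, -0.0, -0.0]
[-76.2, 0.5, 18.4] [-0.0, -0.0, -0.0]
[0.0, 0.0, 0.0] [0.0, 0.0, 0.0]
[45.0, 0.0, 0.0] [0.0, 0.0, 0.0]
[59.0, 0.0, 0.0] [0.0, 0.0, 0.0]
```

To row units: -76 mm / 800 = -0.095, -66 mm / 800 = -0.0825.

{"name": "arm_command", "arguments": {"plan": [[[0,0,-0.05,0,0,0,1],[0,0,-0.0825,0,0,0,1],[-0.0375,0,-0.0825,0,0,0,1],[-0.075,0,-0.0825,0,0,0,1],[-0.095,0,-0.0825,0,0,0,1],[-0.095,0,-0.05,0,0,0,1],[-0.095,0,-0.0125,0,0,0,1],[-0.095,0,0.015,0,0,0,1],[-0.095,0,0.0225,0,0,0,1],[-0.095,0,0.0225,0,0,0,1],[-0.095,0,0.0225,0,0,0,1]]]}}

```text
time_s: 6.5
ee_pos: [0.6045, 0.0688, 0.1568]
eef_rot: [3.14, 0.001, 2.409]
force: [0.2, 1.0, 0.1]
grip_width: 0.0002
grip_force: 0.0
```

To row units: 53 mm / 800 = 0.0663, 50 mm / 800 = 0.0625.

{"name": "arm_command", "arguments": {"plan": [[[0.0075,0,0,0,0,0,1],[0.015,0,0,0,0,0,1],[0.0225,0,0,0,0,0,1],[0.0288,0,0,0,0,0,1],[0.035,0,0,0,0,0,1],[0.0413,0,0,0,0,0,1],[0.0475,0,0,0,0,0,1],[0.0538,0,0,0,0,0,1],[0.0588,0,0,0,0,0,1],[0.0625,0,0,0,0,0,1],[0.0663,0,0,0,0,0,1]]]}}

```text
time_s: 7.6
ee_pos: [0.5643, 0.1044, 0.1554]
eef_rot: [-3.142, -0.0, 2.409]
force: [2.8, -0.8, 2.6]
grip_width: 0.0002
grip_force: 1.4
```

To row units: 3 mm / 800 = 0.0038, 2 mm / 800 = 0.0025.

{"name": "arm_command", "arguments": {"plan": [[[0.0013,0,0,0,0,0,1],[0.0025,0,0,0,0,0,1],[0.0038,0,0,0,0,0,1]]]}}

```text
time_s: 7.9
ee_pos: [0.5623, 0.1062, 0.1554]
eef_rot: [-3.142, 0.0, 2.409]
force: [3.7, -1.7, 4.0]
grip_width: 0.0004
grip_force: 1.6
```

To row units: 2 mm / 800 = 0.0025, 1 mm / 800 = 0.0013.

{"name": "arm_command", "arguments": {"plan": [[[0.0013,0,0,0,0,0,1],[0.0025,0,0,0,0,0,1],[0.0025,0,0,0,0,0,1]]]}}

```text
time_s: 8.2
ee_pos: [0.5618, 0.1066, 0.1556]
eef_rot: [3.141, 0.003, 2.408]
force: [10.2, -7.4, 0.3]
grip_width: 0.0005
grip_force: 6.1
```

To row units: 2 mm / 800 = 0.0025, 1 mm / 800 = 0.0013.

{"name": "arm_command", "arguments": {"plan": [[[0.0013,0,0,0,0,0,1],[0.0025,0,0,0,0,0,1],[0.0025,0,0,0,0,0,1]]]}}

```text
time_s: 8.5
ee_pos: [0.5614, 0.1069, 0.1557]
eef_rot: [3.14, 0.006, 2.408]
force: [18.7, -13.4, -4.5]
grip_width: 0.0004
grip_force: 11.4
```

The force rose sharply at the stop, so the handle is upright. I back off, rise, go over the hinge, and come down around the handle with the fingers partly open.

{"name": "arm_command", "arguments": {"plan": [[[-0.0075,0,0,0,0,0,1],[-0.0125,0,0,0,0,0,1],[-0.0125,0,-0.05,0,0,0,0.3],[-0.0125,0,-0.0875,0,0,0,0.3],[-0.0125,0,-0.1063,0,0,0,0.3],[-0.0125,0,-0.1063,0,0,0,0.3],[-0.0125,0,-0.1063,0,0,0,0.3]]], "squeeze": 60}}

```text
time_s: 9.2
ee_pos: [0.5663, 0.1023, 0.2394]
eef_rot: [-3.141, -0.001, 2.409]
force: [0.5, -0.1, 0.0]
grip_width: 0.0327
grip_force: 0.0
```

```bash
python3 - <<'E'
from h import *
u=np.array([np.cos(PH),np.sin(PH)]);H=A+.055*u
print(H,ctrl.get_obs()["ee_pos"],ctrl.get_obs()["force"]);rows([(*H,.24,PH),(*H,.156,PH)])
s,_=cams.camera("scene");cv2.imwrite("pics/up2.png",cv2.resize(s[190:290,325:425],(500,500),interpolation=2))
E
```

```text
[0.54861064 0.11918397] [0.56634132 0.1023213  0.23936573] [ 0.48310407 -0.07164111  0.04331803]
[24.5, 0.7, -0.6] [-0.001, -0.001, 0.0]
[24.4, 0.8, 83.4] [-0.001, -0.001, 0.0]
```

View pics/up2.png

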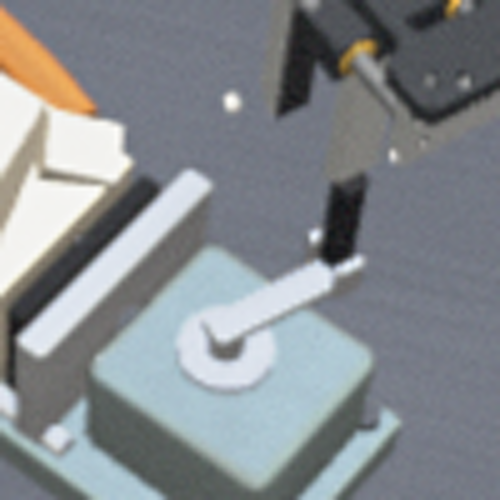

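The handle now stands upright at (343,220) in the picture, on an arm that has not turned.

To row units: 82 mm / 800 = 0.1025, 24.5 mm / 800 = 0.0306.

{"name": "arm_command", "arguments": {"plan": [[[0.0125,0.0009,0,0,0,0,0.3],[0.025,0.0009,0,0,0,0,0.3],[0.0306,0.0009,0,0,0,0,0.3],[0.0306,0.0009,0.0188,0,0,0,0.3],[0.0306,0.0009,0.0438,0,0,0,0.3],[0.0306,0.0009,0.0688,0,0,0,0.3],[0.0306,0.0009,0.09,0,0,0,0.3],[0.0306,0.0009,0.1025,0,0,0,0.3],[0.0306,0.0009,0.1025,0,0,0,0.57],[0.0306,0.0009,0.1025,0,0,0,0.57],[0.0306,0.0009,0.1025,0,0,0,0.57],[0.0306,0.0009,0.1025,0,0,0,0.57]]]}}

```text
time_s: 10.45
ee_pos: [0.5493, 0.1192, 0.1592]
eef_rot: [3.141, 0.001, 2.409]
force: [0.3, 0.0, -1.5]
grip_width: 0.0202
grip_force: 0.0
```

```bash
python3 - <<'E'
from h import *
o=ctrl.get_obs();print(o["qpos"])
S=(*o["ee_pos"][:2],.157,PH)
S0=circ(0,.157)
print("cw from nominal, absolute start");rows([circ(a,.157) for a in np.arange(.04,.50,.04)])
E
```

```text
[ 1.48509659e-01  3.66707935e-01  1.54297231e+00 -1.26066586e-05
  1.23068048e+00 -6.89505491e-01]
cw from nominal, absolute start
[0.5, 1.7, 2.2] [0.001, 0.001, 0.04]
[0.3, 3.9, 2.2] [0.001, 0.001, 0.08]
[0.1, 6.1, 2.2] [0.001, 0.001, 0.12]
[-0.2, 8.3, 2.2] [0.001, 0.001, 0.16]
[-0.6, 10.5, 2.2] [0.001, 0.001, 0.2]
[-1.1, 12.6, 2.2] [0.001, 0.001, 0.24]
[-1.6, 14.7, 2.2] [0.001, 0.001, 0.28]
[-2.3, 16.8, 2.2] [0.001, 0.001, 0.32]
[-3.0, 18.9, 2.2] [0.001, 0.001, 0.36]
[-3.8, 21.0, 2.2] [0.001, 0.001, 0.4]
[-4.7, 23.0, 2.2] [0.001, 0.001, 0.44]
[-5.7, 24.9, 2.3] [0.001, 0.001, 0.48]
```

To row units: 24.9 mm / 800 = 0.0311, 18.9 mm / 800 = 0.0236, 0.48 rad / 1.5708 = 0.3056.

{"name": "arm_command", "arguments": {"plan": [[[0.0006,0.0021,0.0013,0,0,0.0255,0.57],[0.0004,0.0049,0.0013,0,0,0.0509,0.57],[0.0001,0.0076,0.0013,0,0,0.0764,0.57],[-0.0003,0.0104,0.0013,0,0,0.1019,0.57],[-0.0008,0.0131,0.0013,0,0,0.1273,0.57],[-0.0014,0.0158,0.0013,0,0,0.1528,0.57],[-0.002,0.0184,0.0013,0,0,0.1783,0.57],[-0.0029,0.021,0.0013,0,0,0.2037,0.57],[-0.0038,0.0236,0.0013,0,0,0.2292,0.57],[-0.0048,0.0263,0.0013,0,0,0.2546,0.57],[-0.0059,0.0288,0.0013,0,0,0.2801,0.57],[-0.0071,0.0311,0.0013,0,0,0.3056,0.57]]]}}

```text
time_s: 11.65
ee_pos: [0.5692, 0.1332, 0.1578]
eef_rot: [-3.139, 0.0, 1.927]
force: [-8.1, -5.1, 3.9]
grip_width: 0.0205
grip_force: 4.9
```

```bash
cat >> h.py <<'E'
def st():
    o=ctrl.get_obs();p=o["ee_pos"][:2]-A;w=o["eef_rot"][2];y=np.array([np.sin(w),-np.cos(w)]);x=np.array([np.cos(w),np.sin(w)])
    print("t",o["time_s"],"travel",round((PH-np.arctan2(p[1],p[0]))%(2*np.pi),3),"yawtravel",round((PH-w)%(2*np.pi),3),"r",round(np.hypot(*p),4),"push",round(-o["force"][:2]@y,2),"rad",round(o["force"][:2]@x,2),"grip",o["grip_width"],o["grip_force"],"mom",np.round(o["moment"],2))
E
python3 - <<'E'
from h import *
st()
rows([circ(a,.158) for a in np.arange(.53,.8,.05)])
E
```

```text
t 11.65 travel 0.457 yawtravel 0.482 r 0.0547 push 9.39 rad -1.9 grip 0.02053642964403403 4.866201281547546 mom [-1.    1.61 -0.03]
[0.3, 4.0, -0.2] [-0.002, 0.001, 0.048]
[0.1, 6.7, -0.2] [-0.002, 0.001, 0.098]
[-0.3, 9.5, -0.3] [-0.002, 0.001, 0.148]
[-0.7, 12.2, -0.3] [-0.002, 0.001, 0.198]
[-1.3, 14.8, -0.3] [-0.002, 0.001, 0.248]
[-2.1, 17.5, -0.3] [-0.002, 0.001, 0.298]
```

To row units: 13.1 mm / 800 = 0.0164, 11.5 mm / 800 = 0.0144, 0.24 rad / 1.5708 = 0.1528.

{"name": "arm_command", "arguments": {"plan": [[[0,0.0021,0,0,0,0.0191,0.57],[-0.0001,0.0041,0,0,0,0.0382,0.57],[-0.0003,0.0061,0,0,0,0.0573,0.57],[-0.0005,0.0083,0,0,0,0.0764,0.57],[-0.0008,0.0103,0,0,0,0.0955,0.57],[-0.0011,0.0123,0,0,0,0.1146,0.57],[-0.0015,0.0144,0,0,0,0.1337,0.57],[-0.002,0.0164,0,0,0,0.1528,0.57]]]}}

```text
time_s: 12.45
ee_pos: [0.5819, 0.1365, 0.1578]
eef_rot: [-3.139, 0.001, 1.687]
force: [-9.7, -2.9, 3.8]
grip_width: 0.02
grip_force: 4.8
```

```bash
python3 -c "
from h import *
st()"
```

```text
t 12.45 travel 0.699 yawtravel 0.722 r 0.0547 push 9.94 rad -1.76 grip 0.019991295532770043 4.82555016875267 mom [-0.61  1.82  0.04]
```

To row units: 6.6 mm / 800 = 0.0083, 4.9 mm / 800 = 0.0061, 0.12 rad / 1.5708 = 0.0764.

{"name": "arm_command", "arguments": {"plan": [[[0,0.0021,0,0,0,0.0191,0.57],[-0.0001,0.0041,0,0,0,0.0382,0.57],[-0.0003,0.0061,0,0,0,0.0573,0.57],[-0.0005,0.0083,0,0,0,0.0764,0.57]]]}}

```text
time_s: 12.85
ee_pos: [0.5884, 0.1371, 0.1578]
eef_rot: [-3.139, 0.001, 1.568]
force: [-10.9, -1.4, 4.9]
grip_width: 0.0206
grip_force: 5.1
```

```bash
python3 -c "
from h import *
st()"
```

```text
t 12.85 travel 0.818 yawtravel 0.841 r 0.0547 push 10.86 rad -1.4 grip 0.02059903232478422 5.092635154724121 mom [-0.45  1.91 -0.05]
```

To row units: 4.9 mm / 800 = 0.0061, 3.3 mm / 800 = 0.0041, 0.09 rad / 1.5708 = 0.0573.

{"name": "arm_command", "arguments": {"plan": [[[0,0.0021,0,0,0,0.0191,0.57],[-0.0001,0.0041,0,0,0,0.0382,0.57],[-0.0003,0.0061,0,0,0,0.0573,0.57]]]}}

```text
time_s: 13.15
ee_pos: [0.5933, 0.137, 0.1578]
eef_rot: [-3.139, 0.001, 1.478]
force: [-10.5, -0.8, 3.7]
grip_width: 0.02
grip_force: 5.0
```

```bash
python3 -c "
from h import *
st()"
```

```text
t 13.15 travel 0.907 yawtravel 0.931 r 0.0547 push 10.38 rad -1.81 grip 0.01995027734120455 4.998981803655624 mom [-0.36  2.01  0.06]
```

To row units: 8.2 mm / 800 = 0.0103, 6.6 mm / 800 = 0.0083, 0.06 rad / 1.5708 = 0.0382.

{"name": "arm_command", "arguments": {"plan": [[[0,0.0021,0,0,0,0.0191,0.57],[-0.0001,0.0041,0,0,0,0.0382,0.57],[-0.0003,0.0061,0,0,0,0.0573,0.57],[-0.0005,0.0083,0,0,0,0.0764,0.57],[-0.0008,0.0103,0,0,0,0.0955,0.57]]]}}

```text
time_s: 13.65
ee_pos: [0.6013, 0.1359, 0.1578]
eef_rot: [-3.139, 0.001, 1.328]
force: [-10.1, 0.1, 5.0]
grip_width: 0.0207
grip_force: 5.0
```

```bash
python3 -c "
from h import *
st()"
```

```text
t 13.65 travel 1.056 yawtravel 1.081 r 0.0548 push 9.86 rad -2.32 grip 0.02072155464812757 5.046490430831909 mom [-0.03  2.02  0.01]
```

To row units: 8.2 mm / 800 = 0.0103, 6.6 mm / 800 = 0.0083, 0.03 rad / 1.5708 = 0.0191.

{"name": "arm_command", "arguments": {"plan": [[[0,0.0021,0,0,0,0.0191,0.57],[-0.0001,0.0041,0,0,0,0.0382,0.57],[-0.0003,0.0061,0,0,0,0.0573,0.57],[-0.0005,0.0083,0,0,0,0.0764,0.57],[-0.0008,0.0103,0,0,0,0.0955,0.57]]]}}

```text
time_s: 14.15
ee_pos: [0.6091, 0.1336, 0.1578]
eef_rot: [-3.139, 0.001, 1.178]
force: [-10.5, 2.3, 5.0]
grip_width: 0.0205
grip_force: 5.1
```

```bash
python3 -c "
from h import *
st()"
```

```text
t 14.15 travel 1.205 yawtravel 1.231 r 0.0549 push 10.57 rad -1.86 grip 0.02054464900291225 5.076944679021835 mom [0.33 1.98 0.02]
```

To row units: 8.2 mm / 800 = 0.0103, 6.6 mm / 800 = 0.0083, 0.15 rad / 1.5708 = 0.0955.

{"name": "arm_command", "arguments": {"plan": [[[0,0.0021,0,0,0,0.0191,0.57],[-0.0001,0.0041,0,0,0,0.0382,0.57],[-0.0003,0.0061,0,0,0,0.0573,0.57],[-0.0005,0.0083,0,0,0,0.0764,0.57],[-0.0008,0.0103,0,0,0,0.0955,0.57]]]}}

```text
time_s: 14.65
ee_pos: [0.6165, 0.1302, 0.1578]
eef_rot: [-3.139, 0.0, 1.028]
force: [-9.1, 4.2, 2.2]
grip_width: 0.0204
grip_force: 5.1
```

```bash
python3 -c "
from h import *
st()"
```

```text
t 14.65 travel 1.352 yawtravel 1.381 r 0.0549 push 9.96 rad -1.14 grip 0.020439992886907662 5.139665901660919 mom [0.68 1.89 0.03]
```

To row units: 8.2 mm / 800 = 0.0103, 6.6 mm / 800 = 0.0083, 0.03 rad / 1.5708 = 0.0191.

{"name": "arm_command", "arguments": {"plan": [[[0,0.0021,0,0,0,0.0191,0.57],[-0.0001,0.0041,0,0,0,0.0382,0.57],[-0.0003,0.0061,0,0,0,0.0573,0.57],[-0.0005,0.0083,0,0,0,0.0764,0.57],[-0.0008,0.0103,0,0,0,0.0955,0.57]]]}}

```text
time_s: 15.15
ee_pos: [0.6233, 0.1258, 0.1578]
eef_rot: [-3.139, 0.0, 0.878]
force: [-8.2, 6.3, 2.0]
grip_width: 0.0205
grip_force: 5.2
```

```bash
python3 -c "
from h import *
st()"
```

```text
t 15.15 travel 1.5 yawtravel 1.531 r 0.0551 push 10.38 rad -0.4 grip 0.02045807109941631 5.235430598258972 mom [1.07 1.69 0.01]
```

To row units: 8.2 mm / 800 = 0.0103, 6.6 mm / 800 = 0.0083, 0.15 rad / 1.5708 = 0.0955.

{"name": "arm_command", "arguments": {"plan": [[[0,0.0021,0,0,0,0.0191,0.57],[-0.0001,0.0041,0,0,0,0.0382,0.57],[-0.0003,0.0061,0,0,0,0.0573,0.57],[-0.0005,0.0083,0,0,0,0.0764,0.57],[-0.0008,0.0103,0,0,0,0.0955,0.57]]]}}

```text
time_s: 15.65
ee_pos: [0.6294, 0.1205, 0.1578]
eef_rot: [-3.139, -0.0, 0.728]
force: [-7.3, 8.1, 2.3]
grip_width: 0.021
grip_force: 5.4
```

```bash
python3 -c "
from h import *
st()"
```

```text
t 15.65 travel 1.647 yawtravel 1.681 r 0.0552 push 10.87 rad -0.07 grip 0.020970331186857545 5.37148118019104 mom [ 1.47  1.46 -0.01]
```

To row units: 4.9 mm / 800 = 0.0061, 3.3 mm / 800 = 0.0041, 0.09 rad / 1.5708 = 0.0573.

{"name": "arm_command", "arguments": {"plan": [[[0,0.0021,0,0,0,0.0191,0.57],[-0.0001,0.0041,0,0,0,0.0382,0.57],[-0.0003,0.0061,0,0,0,0.0573,0.57]]]}}

```text
time_s: 15.95
ee_pos: [0.6326, 0.1169, 0.1578]
eef_rot: [-3.139, -0.0, 0.639]
force: [-6.4, 10.0, 1.2]
grip_width: 0.0203
grip_force: 5.5
```

```bash
python3 -c "
from h import *
st()"
```

```text
t 15.95 travel 1.734 yawtravel 1.77 r 0.0552 push 11.87 rad 0.81 grip 0.020290220477873433 5.463528782129288 mom [1.65 1.14 0.01]
```

To row units: 4.9 mm / 800 = 0.0061, 3.3 mm / 800 = 0.0041, 0.09 rad / 1.5708 = 0.0573.

{"name": "arm_command", "arguments": {"plan": [[[0,0.0021,0,0,0,0.0191,0.57],[-0.0001,0.0041,0,0,0,0.0382,0.57],[-0.0003,0.0061,0,0,0,0.0573,0.57]]]}}

```text
time_s: 16.25
ee_pos: [0.6355, 0.113, 0.1578]
eef_rot: [-3.139, -0.001, 0.549]
force: [-3.9, 10.7, 0.7]
grip_width: 0.02
grip_force: 5.6
```

```bash
python3 -c "
from h import *
st()"
```

```text
t 16.25 travel 1.823 yawtravel 1.86 r 0.0553 push 11.17 rad 2.31 grip 0.020039143148208403 5.573167651891708 mom [ 1.92  0.91 -0.05]
```

To row units: 6.6 mm / 800 = 0.0083, 4.9 mm / 800 = 0.0061, 0.12 rad / 1.5708 = 0.0764.

{"name": "arm_command", "arguments": {"plan": [[[0,0.0021,0,0,0,0.0191,0.57],[-0.0001,0.0041,0,0,0,0.0382,0.57],[-0.0003,0.0061,0,0,0,0.0573,0.57],[-0.0005,0.0083,0,0,0,0.0764,0.57]]]}}

```text
time_s: 16.65
ee_pos: [0.6388, 0.1073, 0.1579]
eef_rot: [-3.139, -0.001, 0.429]
force: [-3.0, 11.6, 0.5]
grip_width: 0.0203
grip_force: 5.8
```

```bash
python3 -c "
from h import *
st()"
```

```text
t 16.65 travel 1.941 yawtravel 1.98 r 0.0553 push 11.77 rad 2.13 grip 0.02032339813490453 5.759159624576569 mom [ 2.12  0.53 -0.05]
```

To row units: 4.9 mm / 800 = 0.0061, 3.3 mm / 800 = 0.0041, 0.09 rad / 1.5708 = 0.0573.

{"name": "arm_command", "arguments": {"plan": [[[0.0005,0.0021,0,0,0,0.0191,0.57],[0.0008,0.0041,0,0,0,0.0382,0.57],[0.0009,0.0061,0,0,0,0.0573,0.57]]]}}

```text
time_s: 16.95
ee_pos: [0.6412, 0.1029, 0.1578]
eef_rot: [-3.139, 0.0, 0.339]
force: [-6.9, 9.6, 1.6]
grip_width: 0.0206
grip_force: 5.8
```

```bash
python3 -c "
from h import *
st()"
```

```text
t 16.95 travel 2.031 yawtravel 2.07 r 0.0556 push 11.35 rad -3.29 grip 0.020641997944522306 5.753965526819229 mom [1.86 1.31 0.09]
```

To row units: 6.6 mm / 800 = 0.0083, 4.9 mm / 800 = 0.0061, 0.12 rad / 1.5708 = 0.0764.

{"name": "arm_command", "arguments": {"plan": [[[0.0001,0.0021,0,0,0,0.0191,0.57],[0,0.0041,0,0,0,0.0382,0.57],[0,0.0061,0,0,0,0.0573,0.57],[-0.0001,0.0083,0,0,0,0.0764,0.57]]]}}

```text
time_s: 17.35
ee_pos: [0.6432, 0.0972, 0.1578]
eef_rot: [-3.138, 0.001, 0.219]
force: [-6.2, 14.0, 1.4]
grip_width: 0.0201
grip_force: 7.2
```

```bash
python3 -c "
from h import *
st()"
```

```text
t 17.35 travel 2.14 yawtravel 2.19 r 0.0557 push 14.99 rad -2.99 grip 0.020099463733135568 7.178915441036224 mom [2.48 1.29 0.05]
```

The push has risen by about 3 N, so the jaws have closed on the stone. I add a little more.

To row units: 2.2 mm / 800 = 0.0028, 1.1 mm / 800 = 0.0014, 0.04 rad / 1.5708 = 0.0255.

{"name": "arm_command", "arguments": {"plan": [[[0,0.0014,0,0,0,0.0127,0.57],[0,0.0028,0,0,0,0.0255,0.57]]]}}

```text
time_s: 17.55
ee_pos: [0.6437, 0.0953, 0.1578]
eef_rot: [-3.138, 0.001, 0.179]
force: [-5.7, 14.4, 1.1]
grip_width: 0.0207
grip_force: 7.7
```

```bash
python3 -c "
from h import *
st()"
```

```text
t 17.55 travel 2.176 yawtravel 2.23 r 0.0557 push 15.2 rad -3.09 grip 0.020674304135588108 7.657336592674255 mom [2.69 1.22 0.05]
```

To row units: 1.1 mm / 800 = 0.0014, 0.5 mm / 800 = 0.0006, 0.02 rad / 1.5708 = 0.0127.

{"name": "arm_command", "arguments": {"plan": [[[0,0.0006,0,0,0,0.0064,0.57],[0,0.0014,0,0,0,0.0127,0.57]]]}}

```text
time_s: 17.75
ee_pos: [0.6439, 0.0944, 0.1578]
eef_rot: [-3.138, 0.001, 0.16]
force: [-6.0, 14.4, 1.5]
grip_width: 0.0207
grip_force: 7.9
```

```bash
python3 -c "
from h import *
st()"
```

```text
t 17.75 travel 2.192 yawtravel 2.249 r 0.0557 push 15.21 rad -3.67 grip 0.020733981707176857 7.891044616699219 mom [2.83 1.1  0.  ]
```

The push is now about 4.3 N above free running, which is roughly 32 N of grip. I back off to the middle of the play, open, and rise.

To row units: -100 mm / 800 = -0.125, -1.5 mm / 800 = -0.0019.

{"name": "arm_command", "arguments": {"plan": [[[0,-0.0019,0,0,0,0,0.57],[0,-0.0038,0,0,0,0,0.3],[0,-0.0038,0,0,0,0,0.2],[0,-0.0038,0,0,0,0,0.2],[0,-0.0038,0,0,0,0,0.2],[0,-0.0038,-0.025,0,0,0,0.2],[0,-0.0038,-0.0625,0,0,0,0.2],[0,-0.0038,-0.1063,0,0,0,0.2],[0,-0.0038,-0.125,0,0,0,0.2],[0,-0.0038,-0.125,0,0,0,0.2],[0,-0.0038,-0.125,0,0,0,0.2]]]}}

```text
time_s: 18.85
ee_pos: [0.6439, 0.0945, 0.2564]
eef_rot: [-3.142, 0.001, 0.159]
force: [0.2, -0.6, -0.8]
grip_width: 0.0374
grip_force: 0.0
```

```bash
python3 - <<'E'
from h import *
st();print(ctrl.get_obs()["ee_pos"],ctrl.get_obs()["force"])
s,_=cams.camera("scene");t,_=cams.camera("top")
cv2.imwrite("pics/end.png",np.hstack([cv2.resize(s[170:310,260:440],(400,311),interpolation=2),cv2.resize(t[160:300,215:395],(400,311),interpolation=2)]))
E
```

```text
t 18.85 travel 2.19 yawtravel 2.25 r 0.0558 push -0.66 rad 0.12 grip 0.037413450013230806 0.0 mom [-0.02  0.19 -0.07]
[0.64393856 0.09451206 0.25642301] [ 0.22144642 -0.62919759 -0.83077016]
```

View pics/end.png

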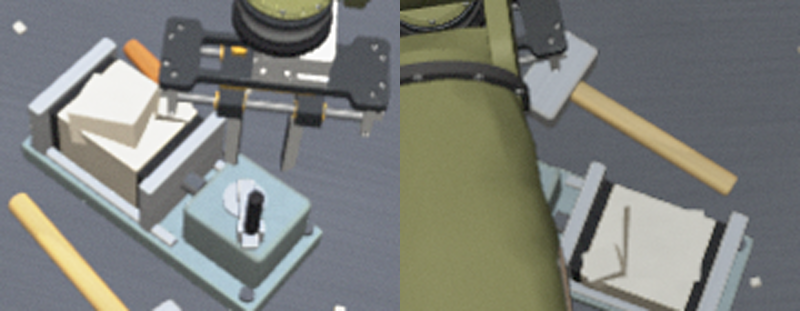

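The left half (scene) shows the handle upright at (254,212) with the gripper clear above it. The right half (top) shows the stone held between both rubber faces at (595,230) and (715,260), and the mallet undisturbed. I hand in.

```bash
python3 -c "
from h import *
print(ctrl.hand_in())"
```

```text
the job is handed in; nothing more can be done
None
```

I handed the job in at about 19 s: the handle is upright and the gripper is clear of it, with the stone gripped at roughly 32 N, estimated from the push at the handle; the hand-in gave no verdict.

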